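Change over the tray slides

TASK

Push the empty tray that was left standing out fully home into its slide, then hook a fingertip behind the raised lip of the tray with the wooden stamp block and draw it out all the way to its stop, so that the stamp can be taken. Nothing is to be picked up: do not touch the stamp block or the cutter, keep the cutter's tray shut, and leave the jars and the timer where they stand.

Things in the scene. Friction and masses are not known exactly. Their poses are not given: they have to be found in the camera images.
- empty_slide: Fixed bed of the low plywood slide whose tray carries nothing and starts standing part-way out (50 to 80 mm): 160 (x) x 85 (y) x 33 mm high, metal strips on its top edges. Three alike stand side by side in any order, facing the robot. Origin: centre of the underside, on the table. Its -x axis is the way the tray draws out (towards the robot), +x is home. At home the lip is 80 mm ahead (-x) of the origin.
- empty_tray (a joint): Slide of the tray that carries nothing and starts standing part-way out (50 to 80 mm), in m: 0 fully home, 0.100 drawn out to its stop. It stays where it is left; moving it takes about 2 N (1.5 N friction and 8 N s/m). 0.2 kg.
- empty_lip (a point): Centre of the top edge of the empty tray's upright wooden front lip: 12 mm thick (x), 71 wide (y), top 46 mm above the table; moves with the tray, axes as the slide's. Behind it (+x) is an empty finger space 48 mm long (x), 61 wide (y), floor 15 mm above the table, bounded by a bar 26 mm and side walls 28 mm high. Nothing in front of the lip; 9 mm of air under it.
- stamp_slide: Fixed bed of the low plywood slide whose tray carries the wooden stamp block and starts shut: 160 (x) x 85 (y) x 33 mm high, metal strips on its top edges. Three alike stand side by side in any order, facing the robot. Origin: centre of the underside, on the table. Its -x axis is the way the tray draws out (towards the robot), +x is home. At home the lip is 80 mm ahead (-x) of the origin.
- stamp_tray (a joint): Slide of the tray that carries the wooden stamp block and starts shut, in m: 0 fully home, 0.100 drawn out to its stop. It stays where it is left; moving it takes about 2 N (1.5 N friction and 8 N s/m). 0.2 kg.
- stamp_lip (a point): Centre of the top edge of the stamp tray's upright wooden front lip: 12 mm thick (x), 71 wide (y), top 46 mm above the table; moves with the tray, axes as the slide's. Behind it (+x) is an empty finger space 48 mm long (x), 61 wide (y), floor 15 mm above the table, bounded by a bar 26 mm and side walls 28 mm high. Nothing in front of the lip; 9 mm of air under it.
- cutter_slide: Fixed bed of the low plywood slide whose tray carries the flower-shaped metal cutter and starts shut: 160 (x) x 85 (y) x 33 mm high, metal strips on its top edges. Three alike stand side by side in any order, facing the robot. Origin: centre of the underside, on the table. Its -x axis is the way the tray draws out (towards the robot), +x is home. At home the lip is 80 mm ahead (-x) of the origin.
- cutter_tray (a joint): Slide of the tray that carries the flower-shaped metal cutter and starts shut, in m: 0 fully home, 0.100 drawn out to its stop. It stays where it is left; moving it takes about 2 N (1.5 N friction and 8 N s/m). 0.2 kg.
- cutter_lip (a point): Centre of the top edge of the cutter tray's upright wooden front lip: 12 mm thick (x), 71 wide (y), top 46 mm above the table; moves with the tray, axes as the slide's. Behind it (+x) is an empty finger space 48 mm long (x), 61 wide (y), floor 15 mm above the table, bounded by a bar 26 mm and side walls 28 mm high. Nothing in front of the lip; 9 mm of air under it.
- stamp_well (a point): Centre of the floor of the rear compartment (88 x 61 mm) of the stamp block's tray, 103 mm behind (+x) that tray's lip, 15 mm above the table.
- stamp_block: Small wooden stamp block with a knob on top, 37 x 42 x 46 mm, standing loose in the rear compartment of its tray. Origin: centre of its underside, z up.
- round_cutter: Flower-shaped thin metal clay cutter, 48 x 53 x 22 mm, lying loose in the rear compartment of its tray. Origin: centre of its underside, z up.
- cream_jar: Bystander: closed glaze jar with a ribbed lid, 62 x 64 x 82 mm, standing on the table left of and nearer the robot than the slides. Origin: centre of its underside.
- moss_jar: Bystander: closed glaze jar, 56 x 56 x 68 mm, standing on the table close to the left of the slides, beside the fixed wooden tool chest (its top, with a clay disc lying on it, is 151 mm above the table). Origin: centre of its underside.
- timer: Bystander: round wind-up timer with a knob on top, 67 x 67 x 45 mm, standing on the table between robot and slides. Origin: centre of its underside.
Mind the look-alikes: they are no part of the job. What is shaped like the stamp_block but pink is not meant.

How it is judged:
By the outcome, as a careful person would: the job done as asked, in the order asked, and still so for the second after the job is handed in, with the robot touching nothing.
It also fails if it takes over 48 s, if anything falls off the work surface, if the arm or the gripper's body presses on something with over 40 N, if the wrist force passes 120 N, or if a joint passes its speed limit or range.

ROBOT

A 7-joint arm with a two-finger parallel gripper is mounted at the origin on the work surface; the furniture and walls round the work are solid. World frame = base frame: x ahead of the robot, y to its left, z up, the work surface at z = 0. Lengths are in m, angles in rad, forces in N, time in s.
With the tool pointing down it reaches from about 0.425 to 0.925 m from the base axis. Payload 6.8 kg.
Tool frame: the origin (TCP) lies midway between the tips of the shut fingers; the grasp point (between the pads) lies 19 mm behind it; z points along the fingers, x is the direction in which the jaws open and shut, and the axes are right-handed (so a half turn about z gives the same grasp; the last joint's range is limited). The gripper opens to 85 mm and grips with 20 to 120 N. Pads are 22 mm wide; open, the fingers measure 114 mm over their backs; the gripper's body (76 mm by 85 mm) begins 54 mm behind the grasp point. The pads swing forward as they close: fully open they stand 13 mm farther back than shut.
Start: joints at [-1.407, 0.477, 0.022, 1.555, -0.011, 1.109, -0.083], TCP at [0.181, 0.65, 0.231] pointing down, gripper open.
Joint ranges: [-2.96, 2.96], [-0.34, 2.1], [-1.41, 1.46], [0.24, 2.44], [-1.37, 4.51], [0.17, 1.92], [-2.96, 2.96]. Speed limits (rad/s): [2.39, 2.39, 3.14, 3.14, 3.14, 3.14, 3.14].

INTERFACE

Orientations are given as a unit quaternion [w, x, y, z].
In Python, from station import * gives the robot as it stands.
- The arm moves only by the shell command python3 -m handwheel 'ROWS' [FORCE]. ROWS is JSON, a list of rows, each an object of numbers: "grip": the finger opening in cm, from 0 to 8.54; "tx", "ty", "tz": the shift along the tool's x, y, z in cm; "yaw": the turn about the tool's z in degrees. In form: [{"grip": .., "tx": .., "ty": .., "tz": .., "yaw": ..}, ...]. A call has 1 to 5 rows; each row shifts and turns the commanded pose from where the row before left it, along the tool's axes as they then stand; what a row does not reach is not made up. A row lasts 1/10 s, in which the tool goes at most 50 mm and 8.59 degrees, less where a joint would pass 70% of its speed; a pose out of reach is approached as far as the arm can. A call is refused whole if a number of a shift passes 5 or a number of a turn 8.59, either way. A call with a gripper value outside its range is refused whole. The fingers move at their own pace and stop on an object; FORCE is the grip in N (left out, the last holds). Time passes only in rows, so rows that do not move let the fingers close. It gives the time, the measured TCP pose, the force and the opening at its end, in the units of the state.
- get_obs(): the state, without advancing time (a new reading comes with each control period).
- read_camera(name): name is "scene" or "top" or "wrist"; returns a dict with "image" (480x640x3 uint8, blue, green, red), "intrinsics" (3x3 intrinsics, pixels), "D" ([k1, k2, p1, p2, k3] as OpenCV has them; the pictures are not rectified), "position" and "attitude" of the camera in the world; the wrist camera has in their place "hand_eye" (4x4, takes a point from camera to tool coordinates, whose origin is the TCP and whose axes are the tool frame's). Camera axes: x right, y down, z forward; pixel columns grow to the right and rows downward; lengths in m; the calibration is good to about 2 mm. A picture is of the moment at which its call begins: read the wrist's pose just before it. There is no depth.
- hand_in(): hands the job in, once; it reports no verdict.
The state is a dict: "t": time; "q": joint angles; "joint_vel": joint speeds; "joint_torque": joint torques, N m; "eef_pos": TCP position; "tool_rot": TCP orientation; "contact_force": force on the tool from outside, world axes, zero at the start; "torque": the same for the moment, N m; "gripper_width": opening from 0.0 (shut) to 1.0 (fully open).
Only numpy, scipy, OpenCV 4.12 (cv2) and the standard library are available. Lean on these libraries where they do the work, as an engineer would, in place of code of your own. Each camera call takes 0.05 s, during which the arm holds its last target. There are 200 camera calls.

## Working session

There is one attempt and no reset: what is moved stays moved. The work goes in short steps, Python scripts to look and compute and a shell command to move; the robot and the scene stay as the last step left them, time stands still between calls to the robot, and variables do not carry over. Pictures are saved under pics/ and viewed, about 8 in all and at most 12, crops included, and the job is handed in when it is done.

```bash
mkdir -p pics; ls
cat > h.py <<'E'
from station import *
import numpy as np, cv2
from scipy.spatial.transform import Rotation as R
def rot(a):
    a=np.array(a,float)
    return a if a.shape==(3,3) else R.from_quat(a[[1,2,3,0]]).as_matrix()
def pose(c,o=None):
    if 'hand_eye' in c:
        T=np.eye(4);T[:3,:3]=rot(o['tool_rot']);T[:3,3]=o['eef_pos'];T=T@np.array(c['hand_eye']);return T[:3,:3],T[:3,3]
    return rot(c['attitude']),np.array(c['position'])
def ray(c,uv,o=None):
    Rm,p=pose(c,o);n=cv2.undistortPoints(np.array([[uv]],float),np.array(c['intrinsics']),np.array(c['D']))[0,0]
    return p,Rm@np.array([n[0],n[1],1])
def onz(c,uv,z,o=None):
    p,d=ray(c,uv,o);return p+d*(z-p[2])/d[2]
def tri(rs):
    A=np.zeros((3,3));b=np.zeros(3)
    for p,d in rs:
        d=d/np.linalg.norm(d);M=np.eye(3)-np.outer(d,d);A+=M;b+=M@p
    return np.linalg.solve(A,b)
def proj(c,X,o=None):
    Rm,p=pose(c,o);return cv2.projectPoints(np.array([X],float),cv2.Rodrigues(Rm.T)[0],-Rm.T@p,np.array(c['intrinsics']),np.array(c['D']))[0][0,0]
E
python3 - <<'E'
from h import *
import pickle
o=get_obs();print(o)
for n in ['top','scene']:
    c=read_camera(n);cv2.imwrite(f'pics/{n}0.png',c['image']);pickle.dump(c,open(n+'.pkl','wb'));print(n,c['position'],c['attitude'],c['intrinsics'],c['D'])
E
```

```text
pics
{'t': 0.0, 'q': array([-1.40706248,  0.47779393,  0.02233729,  1.55645257, -0.01152325,
        1.109317  , -0.08309741]), 'joint_vel': array([-5.09874289e-05,  8.28438911e-05,  8.59715179e-04, -7.84284940e-04,
       -5.26080931e-04,  8.35100419e-05,  3.19937249e-03]), 'joint_torque': array([-1.15136675e-05, -5.96422112e+01,  1.60758309e+00, -2.81201541e+01,
        1.23773224e-02,  9.23573185e-03,  1.35836976e-05]), 'eef_pos': array([0.18108242, 0.64963479, 0.23032934]), 'tool_rot': array([ 6.02102035e-04,  7.96392469e-01,  6.04779452e-01, -6.97608737e-04]), 'contact_force': array([ 0.13932566,  0.71582341, -1.00812283]), 'torque': array([ 0.02424254,  0.02964606, -0.02961373]), 'gripper_width': 0.9977227934327338}
top [ 0.25276707 -0.09974367  1.10010557] [ 0.07760804 -0.6737364   0.73055266 -0.07968103] [[553.10372072   0.         326.86904883]
 [  0.         553.10372072 240.49723109]
 [  0.           0.           1.        ]] [0.04583198 0.         0.         0.         0.        ]
scene [-0.01899363 -0.49373969  0.65304891] [-0.34927957  0.82152496 -0.41545607  0.17463328] [[482.55548722   0.         323.17867188]
 [  0.         482.55548722 237.93356644]
 [  0.           0.           1.        ]] [-0.08805311  0.          0.          0.          0.        ]
```

View pics/top0.png

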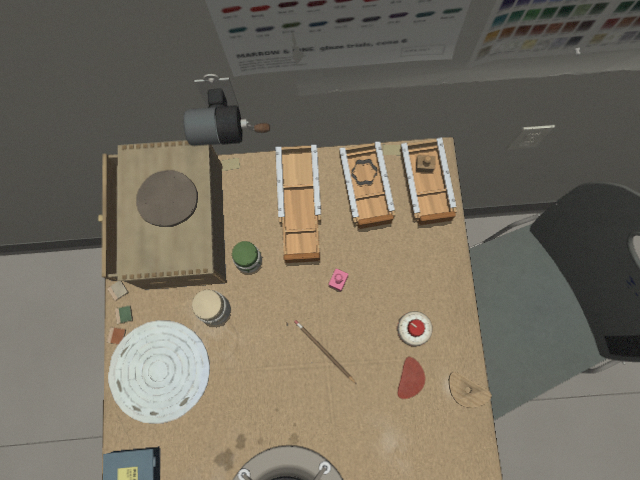

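View pics/scene0.png

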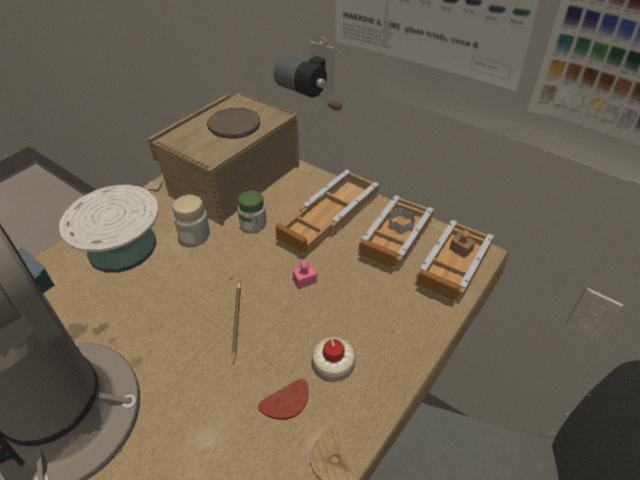

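The top view shows three slides: the empty one (tray out) on the left at about (300,200), the cutter's in the middle (367,185) and the stamp's on the right (430,180). The pink decoy is at (338,279), the timer at (415,328) and the jars at (245,255) and (209,306). I'll enlarge both views.

Run:
```python
from h import *
a=cv2.imread('pics/top0.png')[130:275,265:465];cv2.imwrite('pics/topc.png',cv2.resize(a,None,fx=4,fy=4,interpolation=cv2.INTER_CUBIC))
a=cv2.imread('pics/scene0.png')[160:310,270:515];cv2.imwrite('pics/scenec.png',cv2.resize(a,None,fx=3.2,fy=3.2,interpolation=cv2.INTER_CUBIC))
```

```text
(no output)
```

View pics/topc.png

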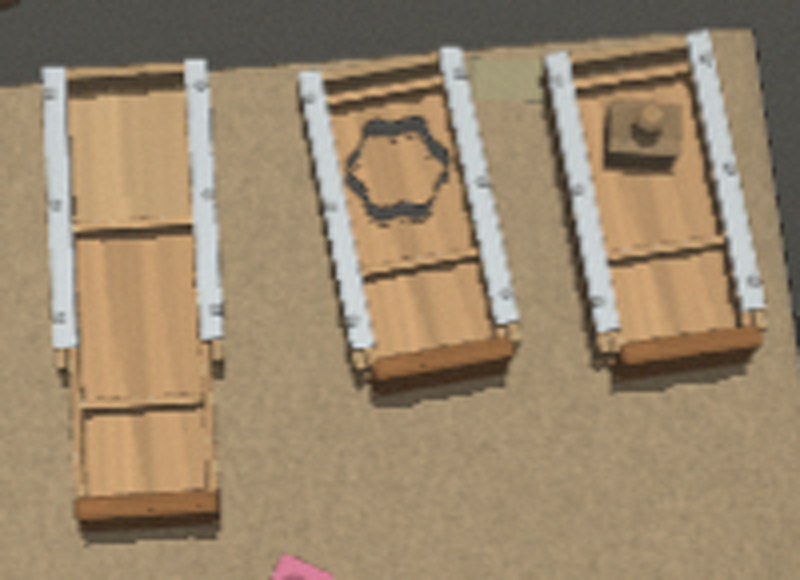

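View pics/scenec.png

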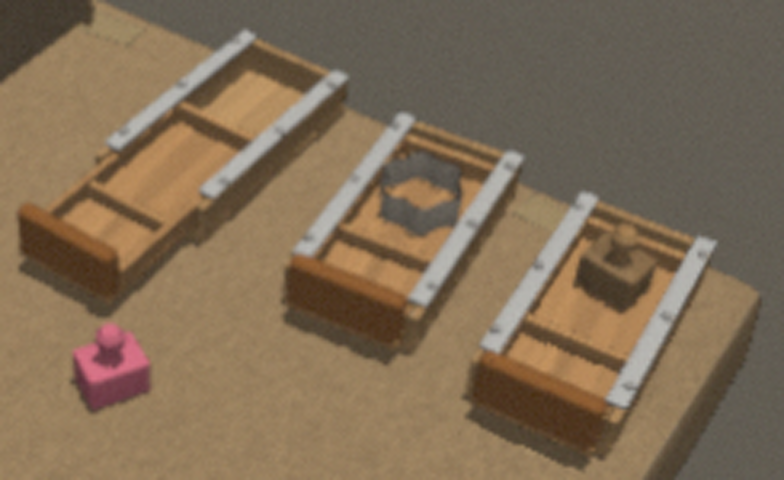

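Run:
```python
from h import *
import pickle
T=pickle.load(open('top.pkl','rb'));S=pickle.load(open('scene.pkl','rb'))
t=lambda u,v:(265+(u+.5)/4-.5,130+(v+.5)/4-.5)
s=lambda u,v:(270+(u+.5)/3.2-.5,160+(v+.5)/3.2-.5)
P={'eL':((75,500),(24,205)),'eR':((218,490),(119,258)),'sL':((618,346),(484,347)),'sR':((759,328),(608,400)),'cL':((370,360),(293,257)),'cR':((513,342),(406,305)),
'e rail FL':((64,347),(116,148)),'e rail FR':((211,338),(210,193)),'e rail BL':((54,68),(247,33)),'e rail BR':((196,60),(342,75)),
's rail FL':((607,335),(490,350)),'s rail FR':((752,312),(619,403)),'s rail BL':((556,53),(587,196)),'s rail BR':((698,33),(709,240))}
for k,(a,b) in P.items():
    X=tri([ray(T,t(*a)),ray(S,s(*b))]);z=.046 if 'rail' not in k else .034
    print(k,X.round(4),'top@z',onz(T,t(*a),z)[:2].round(4),'scene@z',onz(S,s(*b),z)[:2].round(4))
for n,uv in dict(timer=(415,328),cream=(209,303),moss=(245,254),pink=(338,279),chestR=(222,283)).items(): print(n,onz(T,uv,.045)[:2].round(3))
o=get_obs();print(rot(o['tool_rot']).round(3))
c=read_camera('wrist');print(np.array(c['hand_eye']).round(4),np.array(c['intrinsics']))
```

```text
eL [ 0.4698 -0.0247  0.0417] top@z [ 0.4702 -0.0261] scene@z [ 0.465  -0.0271]
eR [ 0.4701 -0.0948  0.0382] top@z [ 0.4695 -0.0957] scene@z [ 0.4628 -0.0991]
sL [ 0.5257 -0.2974  0.0447] top@z [ 0.5256 -0.2976] scene@z [ 0.5241 -0.2976]
sR [ 0.529  -0.3675  0.0461] top@z [ 0.529  -0.3675] scene@z [ 0.5291 -0.3675]
cL [ 0.5294 -0.1747  0.0386] top@z [ 0.5285 -0.1753] scene@z [ 0.5214 -0.1777]
cR [ 0.5327 -0.2464  0.04  ] top@z [ 0.5319 -0.2464] scene@z [ 0.5264 -0.2481]
e rail FL [ 0.5532 -0.0248  0.0278] top@z [ 0.5508 -0.0246] scene@z [ 0.5484 -0.0299]
e rail FR [ 0.5509 -0.0987  0.0309] top@z [ 0.5495 -0.0981] scene@z [ 0.5487 -0.1011]
e rail BL [ 0.6984 -0.0276  0.033 ] top@z [ 0.6992 -0.0288] scene@z [ 0.6957 -0.0274]
e rail BR [ 0.699  -0.1015  0.0301] top@z [ 0.6976 -0.1018] scene@z [ 0.6942 -0.1038]
s rail FL [ 0.536  -0.2961  0.0318] top@z [ 0.5348 -0.295 ] scene@z [ 0.5348 -0.2974]
s rail FR [ 0.5418 -0.3696  0.0325] top@z [ 0.5407 -0.3682] scene@z [ 0.5415 -0.3707]
s rail BL [ 0.6864 -0.2855  0.0305] top@z [ 0.686  -0.2861] scene@z [ 0.681  -0.2857]
s rail BR [ 0.6918 -0.3603  0.0312] top@z [ 0.6907 -0.3597] scene@z [ 0.6886 -0.3609]
timer [ 0.31  -0.264]
cream [0.388 0.121]
moss [0.478 0.048]
pink [ 0.414 -0.128]
chestR [0.425 0.095]
[[ 0.268  0.963 -0.   ]
 [ 0.963 -0.268 -0.002]
 [-0.002  0.    -1.   ]]
[[ 1.000e+00  2.000e-04 -4.000e-04 -4.000e-04]
 [-0.000e+00  9.562e-01  2.929e-01 -7.440e-02]
 [ 4.000e-04 -2.929e-01  9.562e-01 -1.441e-01]
 [ 0.000e+00  0.000e+00  0.000e+00  1.000e+00]] [[331.31713192   0.         318.84273344]
 [  0.         331.31713192 243.35062039]
 [  0.           0.           1.        ]]
```

```bash
cat >> h.py <<'E'
def go(tgt,ang=None):
    "tool-axis shift in cm (and yaw in deg to bring tool x to world angle ang)"
    o=get_obs();M=rot(o['tool_rot']);d=M.T@(np.array(tgt)-o['eef_pos'])*100
    a=np.degrees(np.arctan2(M[1,0],M[0,0]))
    print('t',round(o['t'],2),'at',o['eef_pos'].round(4),'ang',a.round(2),'F',np.array(o['contact_force']).round(1),'shift',d.round(2),'norm',np.linalg.norm(d).round(1),'yaw',None if ang is None else round(a-ang,2))
E
python3 - <<'E'
from h import *
import pickle
T=pickle.load(open('top.pkl','rb'));S=pickle.load(open('scene.pkl','rb'))
print('turntable',tri([ray(T,(157,370)),ray(S,(110,215))]),'chest disc',tri([ray(T,(167,198)),ray(S,(234,122))]))
go([.36,.38,.26],89); go([.40,-.06,.26],89)
E
```

```text
turntable [0.27232213 0.20835285 0.08284048] chest disc [0.5703728  0.16928703 0.14430696]
t 0.15 at [0.1811 0.6498 0.2306] ang 74.43 F [-0.4 -1.   0.3] shift [-21.19  24.48  -2.91] norm 32.5 yaw -14.57
t 0.15 at [0.1811 0.6498 0.2306] ang 74.43 F [-0.4 -1.   0.3] shift [-62.5   40.14  -2.86] norm 74.3 yaw -14.57
```

```bash
python3 -m handwheel '[{"tx":-2.7,"ty":3.1,"tz":-0.6,"grip":0},{"tx":-2.7,"ty":3.1,"tz":-0.6,"grip":0},{"tx":-2.7,"ty":3.1,"tz":-0.6,"grip":0},{"tx":-2.7,"ty":3.1,"tz":-0.6,"grip":0},{"tx":-2.7,"ty":3.1,"tz":-0.6,"grip":0}]' 20; python3 -m handwheel '[{"tx":-2.7,"ty":3.1,"yaw":-3},{"tx":-2.7,"ty":3.1,"yaw":-3},{"tx":-2.7,"ty":3,"yaw":-3},{"tx":-1,"ty":1,"yaw":-3},{"yaw":-2.5}]'; python3 -c "
from h import *
go([.42,-.06,.23],88.7)"
```

```text
t 0.15 at [0.1811 0.6498 0.2306] ang 74.43 F [-0.4 -1.   0.3] shift [-61.96  42.07   0.14] norm 74.9 yaw -14.27invalid input
invalid input
```

```bash
python3 -m handwheel '[{"grip":0,"tx":-2.7,"ty":3.1,"tz":-0.6,"yaw":0},{"grip":0,"tx":-2.7,"ty":3.1,"tz":-0.6,"yaw":0},{"grip":0,"tx":-2.7,"ty":3.1,"tz":-0.6,"yaw":0},{"grip":0,"tx":-2.7,"ty":3.1,"tz":-0.6,"yaw":0},{"grip":0,"tx":-2.7,"ty":3.1,"tz":-0.6,"yaw":0}]' 20; python3 -c "
from h import *
go([.36,.38,.26],88.7);go([.42,-.06,.23],88.7)"
```

```text
t: 0.65
eef_pos: [0.295, 0.4769, 0.2613]
tool_rot: [0.0, 0.796, 0.605, -0.0]
contact_force: [1.2, 1.2, -0.0]
gripper_width: 0.141
t 0.65 at [0.295  0.4769 0.2613] ang 74.42 F [ 1.2  1.2 -0. ] shift [-7.59  8.87  0.13] norm 11.7 yaw -14.28
t 0.65 at [0.295  0.4769 0.2613] ang 74.42 F [ 1.2  1.2 -0. ] shift [-48.36  26.46   3.15] norm 55.2 yaw -14.28
```

```bash
python3 -m handwheel '[{"grip":0,"tx":-2.5,"ty":3,"tz":0,"yaw":-3},{"grip":0,"tx":-2.8,"ty":3,"tz":0,"yaw":-3},{"grip":0,"tx":-3,"ty":2.8,"tz":0,"yaw":-3},{"grip":0,"tx":-3.5,"ty":2.2,"tz":0,"yaw":-3},{"grip":0,"tx":-4,"ty":0,"tz":0,"yaw":-2.3}]';  python3 -c "
from h import *
go([.42,-.06,.23],88.7)"
```

```text
t: 1.15
eef_pos: [0.3798, 0.2991, 0.2612]
tool_rot: [0.0, 0.715, 0.699, 0.0]
contact_force: [-0.1, 0.1, 0.8]
gripper_width: 0.002
t 1.15 at [0.3798 0.2991 0.2612] ang 88.68 F [-0.1  0.1  0.8] shift [-35.81   4.84   3.13] norm 36.3 yaw -0.02
```

```bash
python3 -m handwheel '[{"grip":0,"tx":-4.5,"ty":0.8,"tz":0,"yaw":0},{"grip":0,"tx":-4.5,"ty":0.8,"tz":0,"yaw":0},{"grip":0,"tx":-4.5,"ty":0.8,"tz":0,"yaw":0},{"grip":0,"tx":-4.5,"ty":0.8,"tz":0,"yaw":0},{"grip":0,"tx":-4.5,"ty":0.8,"tz":0,"yaw":0}]';  python3 -m handwheel '[{"grip":0,"tx":-4.5,"ty":0.4,"tz":0.6,"yaw":0},{"grip":0,"tx":-4.5,"ty":0.4,"tz":0.6,"yaw":0},{"grip":0,"tx":-3,"ty":0,"tz":1,"yaw":0},{"grip":0,"tx":-1.3,"ty":0,"tz":1,"yaw":0},{"grip":0,"tx":0,"ty":0,"tz":0,"yaw":0}]';python3 - <<'E'
from h import *
import pickle
go([.435,-.06,.03],88.7)
o=get_obs();c=read_camera('wrist');cv2.imwrite('pics/w1.png',c['image']);pickle.dump((c,o),open('w1.pkl','wb'))
E
```

```text
t: 1.65
eef_pos: [0.4124, 0.0734, 0.2614]
tool_rot: [-0.0, 0.715, 0.699, 0.0]
contact_force: [0.8, -0.2, -0.0]
gripper_width: 0.0
t: 2.15
eef_pos: [0.4164, -0.0597, 0.2283]
tool_rot: [-0.001, 0.716, 0.698, -0.001]
contact_force: [0.1, 0.6, -0.1]
gripper_width: 0.001
t 2.15 at [ 0.4164 -0.0597  0.2283] ang 88.49 F [ 0.1  0.6 -0.1] shift [ 0.04  1.91 19.83] norm 19.9 yaw -0.21
```

View pics/w1.png

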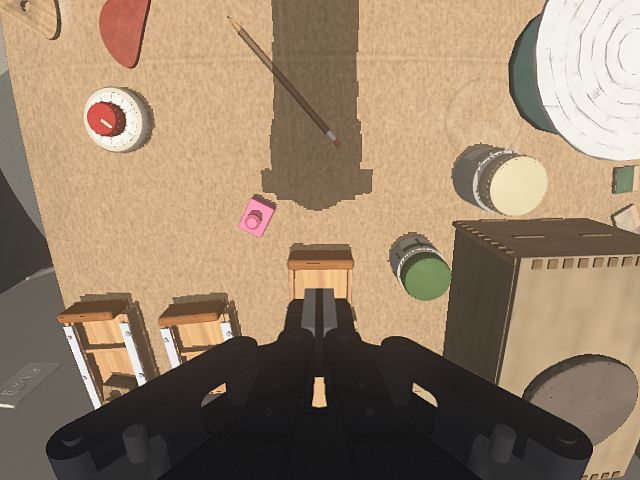

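The lip of the empty tray runs from about (289,264) to (354,262), with its front face above it; the stamp lip is at about (60–130, 305–318). I'll enlarge both lips.

Run:
```python
from h import *
a=cv2.imread('pics/w1.png');A=cv2.resize(a[235:305,280:364],None,fx=8,fy=8,interpolation=cv2.INTER_CUBIC)[:, :640]
B=cv2.resize(a[285:355,50:150],None,fx=8,fy=8,interpolation=cv2.INTER_CUBIC)
cv2.imwrite('pics/w1c.png',cv2.resize(np.vstack([cv2.copyMakeBorder(A,0,0,0,800-A.shape[1],0),B]),None,fx=.5,fy=.5))
```

```text
(no output)
```

View pics/w1c.png

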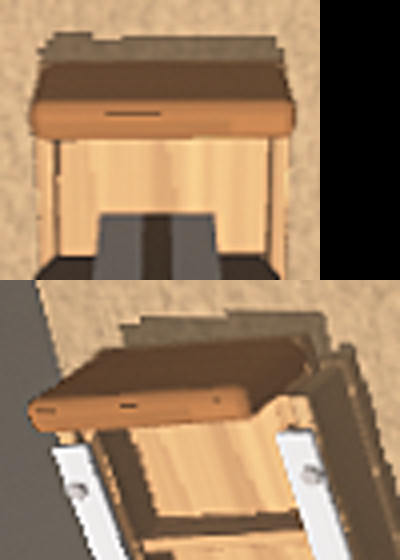

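Run:
```python
from h import *
import pickle
c,o=pickle.load(open('w1.pkl','rb'))
for n,(u,v,b) in dict(eFR=(33,101,0),eFL=(294,101,0),eBR=(35,136,0),eBL=(292,136,0),sFR=(32,402,1),sFL=(248,388,1),sBR=(40,431,1),sBL=(246,418,1)).items():
    p=((280+u/4,235+v/4) if b==0 else (50+u/4,285+(v-280)/4)); print(n,onz(c,p,.046,o)[:2].round(4))
print('railFL',onz(c,(50+297/4,285+(433-280)/4),.034,o).round(4),'railFR',onz(c,(50+70/4,285+(450-280)/4),.034,o).round(4),'moss',onz(c,(424,280),.068,o),'timer',onz(c,(117,119),.045,o))
```

```text
eFR [ 0.459  -0.0936]
eFL [ 0.4608 -0.0253]
eBR [ 0.4688 -0.0936]
eBL [ 0.4706 -0.0258]
sFR [ 0.5209 -0.366 ]
sFL [ 0.5166 -0.2978]
sBR [ 0.5304 -0.3662]
sBL [ 0.5262 -0.3006]
railFL [ 0.538  -0.2947  0.034 ] railFR [ 0.5438 -0.3694  0.034 ] moss [0.47574981 0.04334508 0.068     ] timer [ 0.31221767 -0.25097272  0.045     ]
```

```bash
python3 -m handwheel '[{"grip":0,"tx":0,"ty":1.2,"tz":2,"yaw":0},{"grip":0,"tx":0,"ty":0.7,"tz":4,"yaw":0},{"grip":0,"tx":0,"ty":0,"tz":4.5,"yaw":0},{"grip":0,"tx":0,"ty":0,"tz":4.5,"yaw":0},{"grip":0,"tx":0,"ty":0,"tz":3.5,"yaw":0}]';  python3 -m handwheel '[{"grip":0,"tx":0,"ty":0,"tz":1.5,"yaw":0},{"grip":0,"tx":0,"ty":0.5,"tz":0,"yaw":0},{"grip":0,"tx":0,"ty":0.5,"tz":0,"yaw":0},{"grip":0,"tx":0,"ty":0.5,"tz":0,"yaw":0},{"grip":0,"tx":0,"ty":0.5,"tz":0,"yaw":0}]'
```

```text
t: 2.7
eef_pos: [0.4366, -0.0562, 0.0424]
tool_rot: [-0.001, 0.714, 0.7, -0.0]
contact_force: [0.3, 1.0, -0.2]
gripper_width: 0.002
t: 3.2
eef_pos: [0.4575, -0.058, 0.0303]
tool_rot: [0.0, 0.715, 0.699, 0.001]
contact_force: [-1.9, 0.8, -0.0]
gripper_width: 0.001
```

```bash
python3 -m handwheel '[{"grip":0,"tx":0,"ty":0.9,"tz":0.1,"yaw":0},{"grip":0,"tx":0,"ty":0.9,"tz":0.1,"yaw":0},{"grip":0,"tx":0,"ty":0.9,"tz":0.1,"yaw":0},{"grip":0,"tx":0,"ty":0.9,"tz":0,"yaw":0},{"grip":0,"tx":0,"ty":0.9,"tz":0,"yaw":0}]';  python3 -m handwheel '[{"grip":0,"tx":0,"ty":0.2,"tz":0,"yaw":0},{"grip":0,"tx":0,"ty":0.2,"tz":0,"yaw":0},{"grip":0,"tx":0,"ty":0.2,"tz":0,"yaw":0},{"grip":0,"tx":0,"ty":0.2,"tz":0,"yaw":0},{"grip":0,"tx":0,"ty":0,"tz":0,"yaw":0}]'
```

```text
t: 3.7
eef_pos: [0.5025, -0.0597, 0.0263]
tool_rot: [-0.0, 0.715, 0.699, -0.0]
contact_force: [-2.6, 0.2, 2.2]
gripper_width: 0.0
t: 4.2
eef_pos: [0.5098, -0.0599, 0.0263]
tool_rot: [0.0, 0.715, 0.699, 0.0]
contact_force: [-1.1, 0.6, -1.1]
gripper_width: 0.001
```

```bash
for i in 1 2; do python3 -m handwheel '[{"grip":0,"tx":0,"ty":0.15,"tz":0,"yaw":0},{"grip":0,"tx":0,"ty":0.15,"tz":0,"yaw":0},{"grip":0,"tx":0,"ty":0.15,"tz":0,"yaw":0}]';done
```

```text
t: 4.5
eef_pos: [0.5141, -0.06, 0.0263]
tool_rot: [-0.0, 0.715, 0.699, -0.0]
contact_force: [-1.5, -0.7, 0.3]
gripper_width: 0.003
t: 4.8
eef_pos: [0.5187, -0.0602, 0.0263]
tool_rot: [0.0, 0.715, 0.699, -0.0]
contact_force: [-1.1, 0.2, -0.3]
gripper_width: 0.002
```

```bash
for i in 1 2 3; do python3 -m handwheel '[{"grip":0,"tx":0,"ty":0.15,"tz":0,"yaw":0},{"grip":0,"tx":0,"ty":0.1,"tz":0,"yaw":0}]' | grep -E "pos|force";done
```

```text
eef_pos: [0.5213, -0.0602, 0.0263]
contact_force: [-1.9, -0.5, 1.1]
eef_pos: [0.5231, -0.0602, 0.0262]
contact_force: [-5.2, -0.1, 3.9]
eef_pos: [0.5231, -0.0602, 0.0258]
contact_force: [-10.0, 0.4, 7.3]
```

```bash
python3 -m handwheel '[{"grip":0,"tx":0,"ty":-1,"tz":0,"yaw":0},{"grip":0,"tx":0,"ty":-2,"tz":0,"yaw":0},{"grip":0,"tx":0,"ty":-1,"tz":-3,"yaw":0},{"grip":0,"tx":0,"ty":0,"tz":-4.5,"yaw":0},{"grip":0,"tx":0,"ty":0,"tz":-4.5,"yaw":0}]';python3 -m handwheel '[{"grip":0,"tx":-4.2,"ty":0,"tz":-2,"yaw":-1},{"grip":0,"tx":-4.5,"ty":0,"tz":-1,"yaw":-1},{"grip":0,"tx":-4.5,"ty":0,"tz":0,"yaw":-1},{"grip":0,"tx":-4.5,"ty":0,"tz":0,"yaw":-1},{"grip":0,"tx":-4.5,"ty":0,"tz":0,"yaw":-0.7}]'; python3 -c "
from h import *
go([.46,-.3315,.17],93.4);go([.5475,-.3315,.17],93.4)"
```

```text
t: 5.9
eef_pos: [0.4858, -0.0594, 0.1475]
tool_rot: [0.0, 0.715, 0.699, -0.0]
contact_force: [1.1, 0.6, 0.7]
gripper_width: -0.002
t: 6.4
eef_pos: [0.4896, -0.2831, 0.1769]
tool_rot: [0.001, 0.685, 0.728, 0.001]
contact_force: [1.6, 0.3, 0.6]
gripper_width: -0.001
t 6.4 at [ 0.4896 -0.2831  0.1769] ang 93.49 F [1.6 0.3 0.6] shift [-4.65 -3.25  0.69] norm 5.7 yaw 0.09
t 6.4 at [ 0.4896 -0.2831  0.1769] ang 93.49 F [1.6 0.3 0.6] shift [-5.18  5.49  0.71] norm 7.6 yaw 0.09
```

```bash
python3 -m handwheel '[{"grip":0,"tx":-2.5,"ty":-0.5,"tz":0,"yaw":0},{"grip":0,"tx":-2.3,"ty":0,"tz":0,"yaw":0},{"grip":0,"tx":0,"ty":0,"tz":0,"yaw":0},{"grip":0,"tx":0,"ty":0,"tz":0,"yaw":0}]'
python3 - <<'E'
from h import *
import pickle
go([.5475,-.3315,.17],93.4)
o=get_obs();c=read_camera('wrist');cv2.imwrite('pics/w2.png',c['image']);pickle.dump((c,o),open('w2.pkl','wb'))
E
```

```text
t: 6.8
eef_pos: [0.4871, -0.3296, 0.1763]
tool_rot: [0.0, 0.686, 0.728, 0.0]
contact_force: [0.3, 0.0, -0.4]
gripper_width: 0.004
t 6.8 at [ 0.4871 -0.3296  0.1763] ang 93.38 F [ 0.3  0.  -0.4] shift [-0.55  6.02  0.63] norm 6.1 yaw -0.02
```

View pics/w2.png

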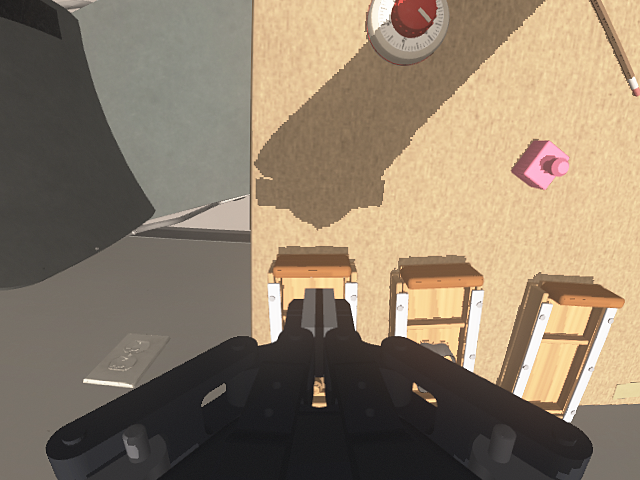

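The empty tray on the right now stands flush like the cutter's. The stamp lip's top runs from (273,270) to (354,266) in front and (274,278) to (355,275) at the back. I'll check these with code.

Run:
```python
from h import *
import pickle
c,o=pickle.load(open('w2.pkl','rb'));c1,o1=pickle.load(open('w1.pkl','rb'))
for p in [(273,270),(354,266),(274,278),(356,275)]: print(onz(c,p,.046,o)[:2].round(4))
print('height chk',tri([ray(c,(274,278),o),ray(c1,(60,322.7),o1)]).round(4), tri([ray(c,(356,275),o),ray(c1,(111.5,319.5),o1)]).round(4))
for n,a in dict(cut=((401,276),(483,270)),emp=((540,287),(620,292))).items(): print(n,[onz(c,p,.046,o)[:2].round(4) for p in a])
```

```text
[ 0.5238 -0.3688]
[ 0.5158 -0.2973]
[ 0.5315 -0.3678]
[ 0.5242 -0.2947]
height chk [ 0.5319 -0.3681  0.0441] [ 0.5219 -0.2956  0.0527]
cut [array([ 0.5229, -0.2542]), array([ 0.513 , -0.1802])]
emp [array([ 0.527 , -0.1213]), array([ 0.5286, -0.0359])]
```

```bash
python3 -m handwheel '[{"grip":0,"tx":-0.3,"ty":3.5,"tz":0.2,"yaw":0},{"grip":0,"tx":-0.2,"ty":2.6,"tz":1,"yaw":0},{"grip":0,"tx":0,"ty":0,"tz":4,"yaw":0},{"grip":0,"tx":0,"ty":0,"tz":4,"yaw":0},{"grip":0,"tx":0,"ty":0,"tz":2,"yaw":0}]'; python3 -c "
from h import *
go([.549,-.3315,.024],93.4)"
```

```text
t: 7.35
eef_pos: [0.5474, -0.3274, 0.0609]
tool_rot: [-0.002, 0.685, 0.729, -0.0]
contact_force: [-0.2, 0.1, -0.3]
gripper_width: -0.001
t 7.35 at [ 0.5474 -0.3274  0.0609] ang 93.6 F [-0.2  0.1 -0.3] shift [-0.43  0.15  3.68] norm 3.7 yaw 0.2
```

```bash
python3 -m handwheel '[{"grip":0,"tx":-0.3,"ty":0,"tz":1.2,"yaw":0},{"grip":0,"tx":0,"ty":0,"tz":1.3,"yaw":0},{"grip":0,"tx":0,"ty":0,"tz":0.9,"yaw":0},{"grip":0,"tx":0,"ty":0,"tz":0,"yaw":0}]'; python3 -m handwheel '[{"grip":0,"tx":0,"ty":-0.4,"tz":0,"yaw":0},{"grip":0,"tx":0,"ty":-0.5,"tz":0,"yaw":0},{"grip":0,"tx":0,"ty":-0.5,"tz":0,"yaw":0},{"grip":0,"tx":0,"ty":-0.5,"tz":0,"yaw":0}]'
```

```text
t: 7.75
eef_pos: [0.5482, -0.3334, 0.0297]
tool_rot: [-0.0, 0.686, 0.728, 0.0]
contact_force: [-1.2, 0.0, -0.8]
gripper_width: 0.001
t: 8.15
eef_pos: [0.5297, -0.3354, 0.0311]
tool_rot: [0.001, 0.686, 0.728, 0.0]
contact_force: [1.7, 0.3, 1.4]
gripper_width: 0.002
```

```bash
python3 -m handwheel '[{"grip":0,"tx":0,"ty":-0.6,"tz":0.2,"yaw":0},{"grip":0,"tx":0,"ty":-0.7,"tz":0.2,"yaw":0},{"grip":0,"tx":0,"ty":-0.7,"tz":0.1,"yaw":0},{"grip":0,"tx":0,"ty":-0.7,"tz":0,"yaw":0},{"grip":0,"tx":0,"ty":-0.7,"tz":0,"yaw":0}]';python3 -m handwheel '[{"grip":0,"tx":0,"ty":-0.7,"tz":0,"yaw":0},{"grip":0,"tx":0,"ty":-0.7,"tz":0,"yaw":0},{"grip":0,"tx":0,"ty":-0.7,"tz":0,"yaw":0},{"grip":0,"tx":0,"ty":-0.6,"tz":0,"yaw":0},{"grip":0,"tx":0,"ty":-0.4,"tz":0,"yaw":0}]'
```

```text
t: 8.65
eef_pos: [0.4945, -0.3371, 0.0251]
tool_rot: [-0.0, 0.686, 0.728, -0.0]
contact_force: [2.2, -0.9, -1.2]
gripper_width: -0.0
t: 9.15
eef_pos: [0.4637, -0.3389, 0.0253]
tool_rot: [-0.0, 0.686, 0.728, -0.0]
contact_force: [1.5, -0.7, -1.0]
gripper_width: 0.0
```

```bash
python3 -m handwheel '[{"grip":0,"tx":0,"ty":-0.4,"tz":0,"yaw":0},{"grip":0,"tx":0,"ty":-0.4,"tz":0,"yaw":0},{"grip":0,"tx":0,"ty":-0.4,"tz":0,"yaw":0},{"grip":0,"tx":0,"ty":-0.2,"tz":0,"yaw":0}]'|grep -E "pos|force"; for i in 1 2 3; do python3 -m handwheel '[{"grip":0,"tx":0,"ty":-0.15,"tz":0,"yaw":0},{"grip":0,"tx":0,"ty":-0.15,"tz":0,"yaw":0}]'|grep -E "pos|force"; done
```

```text
eef_pos: [0.45, -0.3397, 0.0253]
contact_force: [2.3, -1.8, -1.1]
eef_pos: [0.4475, -0.3399, 0.0253]
contact_force: [1.0, -1.2, -0.4]
eef_pos: [0.4468, -0.34, 0.0255]
contact_force: [9.4, -1.9, -7.2]
eef_pos: [0.4467, -0.3399, 0.0257]
contact_force: [16.3, -1.3, -10.6]
```

```bash
python3 -m handwheel '[{"grip":0,"tx":0,"ty":0.7,"tz":0,"yaw":0},{"grip":0,"tx":0,"ty":0.5,"tz":0,"yaw":0},{"grip":0,"tx":0,"ty":0,"tz":-2,"yaw":0},{"grip":0,"tx":0,"ty":0,"tz":-4,"yaw":0},{"grip":0,"tx":0,"ty":0,"tz":-4.5,"yaw":0}]';python3 -m handwheel '[{"grip":0,"tx":2,"ty":-1,"tz":-4,"yaw":0},{"grip":0,"tx":4,"ty":0,"tz":-1,"yaw":0},{"grip":0,"tx":4.5,"ty":0,"tz":0,"yaw":0},{"grip":0,"tx":4.5,"ty":0,"tz":0,"yaw":0},{"grip":0,"tx":4.5,"ty":0,"tz":0,"yaw":0}]';python3 -m handwheel '[{"grip":0,"tx":4.5,"ty":0,"tz":0,"yaw":0},{"grip":0,"tx":4.5,"ty":0,"tz":0,"yaw":0},{"grip":0,"tx":4.5,"ty":0,"tz":0,"yaw":0},{"grip":0,"tx":4.5,"ty":0,"tz":0,"yaw":0},{"grip":0,"tx":4.5,"ty":0,"tz":0,"yaw":0}]';python3 - <<'E'
from h import *
c=read_camera('top');cv2.imwrite('pics/top1.png',c['image'])
a=cv2.imread('pics/top1.png')[130:350,180:470];b=cv2.imread('pics/top0.png')[130:350,180:470]
cv2.imwrite('pics/cmp.png',cv2.resize(np.hstack([b,a]),None,fx=1.37,fy=1.37))
cv2.imwrite('pics/t1.png',cv2.resize(a,None,fx=2.7,fy=2.7,interpolation=cv2.INTER_CUBIC))
E
```

```text
t: 10.65
eef_pos: [0.4516, -0.3387, 0.1301]
tool_rot: [-0.002, 0.686, 0.728, -0.001]
contact_force: [0.3, -1.0, 0.4]
gripper_width: -0.002
t: 11.15
eef_pos: [0.4305, -0.144, 0.1802]
tool_rot: [-0.001, 0.686, 0.728, -0.0]
contact_force: [0.4, 1.0, 0.0]
gripper_width: 0.002
t: 11.65
eef_pos: [0.4172, 0.0803, 0.1802]
tool_rot: [-0.0, 0.686, 0.728, -0.001]
contact_force: [0.2, -0.4, 0.0]
gripper_width: 0.0
```

View pics/t1.png

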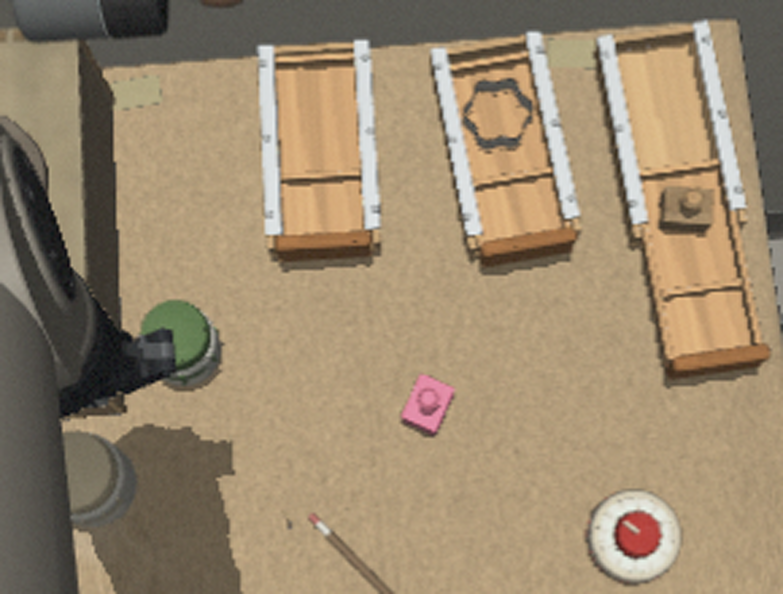

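The final top view shows the empty tray flush, the cutter tray shut, the stamp tray fully out with the stamp in it, and the jars, timer and decoy in place. I'll do a quick check on the travel, then hand in.

Run:
```python
from h import *
import pickle
T=pickle.load(open('top.pkl','rb'))
g=lambda u,v:onz(T,(180+(u+.5)/2.7-.5,130+(v+.5)/2.7-.5),.046)[:2]
e=(g(274,238)+g(371,232))/2; s=(g(670,358)+g(767,345))/2; c=(g(481,243)+g(575,229))/2
print('empty',e,'moved',np.linalg.norm(e-[.4699,-.0609]),'stamp',s,'moved',np.linalg.norm(s-[.5273,-.3326]),'cutter',c,'was .5302 -.2108')
print(hand_in())
```

```text
empty [ 0.54379222 -0.06185488] moved 0.07389839312857056 stamp [ 0.43440311 -0.33848555] moved 0.09308314470960638 cutter [ 0.53075972 -0.21138731] was .5302 -.2108
the job is handed in; nothing more can be done
None
```

The empty tray is pushed home, the stamp tray is drawn out to its stop, and the job is handed in at about 12 s of robot time.

- **Empty tray:** I pushed it in with the shut fingers until it would go no further. At the end it stood still while the reaction rose to 10 N. The camera shows it moved about 74 mm and is flush with its slide.
- **Stamp tray:** I lowered the shut fingertips into the finger space behind its lip and drew it out until it stopped, with the force rising to 16 N. The stamp still stands in its compartment.
- **Travel disagrees slightly:** the camera puts the stamp tray's travel at about 93 mm, against the nominal 100 mm. My pixel readings are only good to a few millimetres. Since the tray stood still while the force rose, I take it to be at its stop.
- **Everything else:** the cutter tray is still shut, with its lip within 1 mm of where it started. The cutter, both jars, the timer and the pink look-alike show no visible change in the last picture. The arm was clear of everything when I handed in.

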